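# Draw down the locker shutter with the hook pole

## Robot

A 6-joint arm with a two-finger parallel gripper is mounted at the origin on a cart in front of the work surface, level with it; the furniture and walls round the work are solid. World frame = base frame: x ahead of the robot, y to its left, z up, the work surface at z = 0. Lengths are in mm, angles in rad, forces in N, time in s.
With the tool pointing down it reaches from about 300 to 850 mm from the base axis. Payload 4.2 kg.
Tool frame: the origin (TCP) lies at the very end of the fingers, on their centre line; the grasp point (between the pads) lies 19 mm behind it; z points along the fingers, y is the line along which they close (so a half turn about z gives the same grasp; the last joint's range is limited). The gripper opens to 91 mm and grips with 3 to 60 N. Pads are 32 mm wide; open, the fingers measure 118 mm over their backs; the gripper's body (76 mm by 178 mm) begins 60 mm behind the grasp point.
Start: joints at [1.176, 0.32, 1.565, -0, 1.257, -0.02], TCP at [210.503, 535.1, 213.976] pointing down, gripper open.
Joint ranges: [-3.11, 3.11], [-0.84, 2.01], [0.21, 2.61], [-1.34, 4.49], [0.05, 2.63], [-2.56, 2.56]. Speed limits (rad/s): [2.57, 2.57, 3.14, 3.14, 3.14, 3.14].

## Interface

Orientations are given as a rotation vector (axis times angle).
In Python, from rig import r, imaging gives the robot as it stands.
- The arm moves only by the tool play_rows, never from a script. Its argument "rows" is a list that holds one entry, the list of rows, each a list of 7 numbers: the shift along the world's x, y, z in m, then the turn, a rotation vector about the world's x, y, z in degrees, then the closure, from -1 (fully open) to 1 (shut). In form: [[[dx, dy, dz, ax, ay, az, claw], ...]]. A call has exactly 10 rows; each row is the pose to reach, as a shift and turn from the pose commanded when the call began; what a row does not reach only later rows make up. A row lasts 1/10 s, in which the tool goes at most 50 mm and 8.59 degrees, less where a joint would pass 70% of its speed; a pose out of reach is approached as far as the arm can. A call with a gripper value outside its range is refused whole. The fingers move at their own pace and stop on an object; the grip force is fixed at half the most. Time passes only in rows, so rows that repeat a pose let the fingers close, or fill a call up. It gives the time, the measured TCP pose, the force, the opening and the grip force at its end, in the units of the state.
- r.observe(): the state, without advancing time (a new reading comes with each control period).
- imaging.read_camera(name): name is "scene" or "top" or "wrist"; returns a dict with "frame" (480x640x3 uint8, red, green, blue), "camera_matrix" (3x3 intrinsics, pixels), "rvec" (rotation vector, rad) and "tvec" (3), from world to camera coordinates, as OpenCV has them. Camera axes: x right, y down, z forward; pixel columns grow to the right and rows downward; lengths in mm; the calibration is good to about 2 mm. A picture is of the moment at which its call begins. There is no depth.
- r.close_job(): hands the job in; it is judged then, once.
The state is a dict: "time_s": time; "qpos": joint angles; "qd": joint speeds; "joint_efforts": joint torques, N m; "ee_pos": TCP position; "ee_rot": TCP orientation; "wrist_force": force on the tool from outside, world axes, zero at the start; "wrist_torque": the same for the moment, N m; "width": opening from 0.0 (shut) to 1.0 (fully open); "finger_force": force on a finger pad.
Only numpy, scipy, OpenCV 4.12 (cv2) and the standard library are available. Lean on these libraries where they do the work, as an engineer would, in place of code of your own. Each camera call takes 0.05 s, during which the arm holds its last target. There are 200 camera calls.

## Task

Shut the small steel locker before the cart is wheeled away: take the hook pole from its forked rest, reach up under the locker's bumper tube, drop the hook into the pull ring on the raised shutter and draw the shutter fully down onto the sill. Then unhook and lay the pole back in both forks of its rest, hook hanging down as you found it. Draw the shutter only with the hook in the ring, keep the gripper itself off the locker, and leave the other things on the board where they are.

Things in the scene. Friction and masses are not known exactly. Their poses are not given: they have to be found in the camera images.
- board: Fixed plywood board, 440 x 680 x 18, laid over the heaped parcels; all the work stands on its top face, which is at z = 0.250 in the world. Origin under its middle. Fixed clutter: a flask, 250 tall, at its far right corner; a note block and a pen on the locker's roof, up to 255 above the board; the locker holds a small carton and a roll
- locker: Fixed grey steel locker, 260 wide (y), 190 high, open front towards the robot. Origin on the board under the middle of the shutter's front face (plane x = 0); x points into the locker (back at +115), y to its left, z up. Its side walls run forward to x = -130 as wings; the recess between them, in front of the shutter, is open above
- bumper (a point): Middle of the bumper tube, 16 diameter, that joins the two wings along the locker's y, at (-116, 0, 168) mm in the locker's frame; the pole must reach the ring from below this tube. Axes as the locker's
- ring (a point): Centre of the steel pull ring on the shutter. The ring lies level: wire 6 thick, inner diameter 32, outer 44, so the middle of its front wire lies 19 nearer along the locker's -x, and the shutter's face 23 behind. It moves with the shutter: 145 above the board when raised, 75 when shut. Axes as the locker's
- shutter (a joint): Position of the aluminium shutter (m): 0 fully raised, growing as it is drawn down, 0.070 down on the sill (stop). A constant-force spring balances its weight, so it stays where it is left; drawing it down takes about 3 N, 4 N when brisk
- pole: Loose hook pole, 160 g, 239 long. Origin in the middle of its flat-sided wooden grip (126 long, 20 wide along y, 24 high along z); x runs along the pole to the hook, z up. A steel rod of 7 diameter runs on along x to x = 160, where the hook bends down and back in the xz plane (bend radius 9), so that its point aims straight down when the pole is raised 35 degrees. Centre of mass near x = 17
- hook (a point): Centre of the hook's bend, in the pole's frame at (160, 0, -9) mm; a ring wire in the crook lies within 3 of it. Axes as the pole's
- hook_tip (a point): Centre of the rounded end (radius 3.5) of the hook's point, in the pole's frame at (158.8, 0, -26.4) mm. Axes as the pole's
- rest: Fixed pole rest: dark base plate 150 x 84 x 10 with two black forked uprights at x = +48 and -48 (each 10 thick along x). Origin under its middle; x runs along the seated pole. The fork slots are 25 wide with flared tops (ending at z = 83); the seats, on which the grip's underside lies, are at z = 50. The grip between the forks (86 long) is free for the fingers
- rest_seat (a point): Where the pole's origin lies when seated: 62 above the origin of the rest. Axes as the rest's
- clip: Bystander: black binder clip with two wire handles, 26 x 40 x 37, origin under its middle
- brown_tape: Bystander: roll of brown tape, 107 across, 48 high, origin under its middle
- measure: Bystander: tape measure 67 x 72 x 32, origin under its middle

How it is judged (in metres and radians):
On the way, in this order (a step that is already met when the one before it is completed fails the run):
1. the hook's point is down through the pull ring of the raised shutter (horizontal distance between hook_tip and ring below 0.025 m and z of hook_tip in the frame of ring below -0.004 m and value of joint shutter below 0.02 m), for 0.1 s.
2. the shutter is drawn fully down with the hook still in the ring (horizontal distance between hook_tip and ring below 0.025 m and z of hook_tip in the frame of ring below -0.004 m and value of joint shutter above 0.065 m), for 0.1 s.
At the end, for the whole second after the job is handed in: The shutter is down on the sill (within 5 mm of its stop) and the pole lies still in both forks of its rest: within 25 mm lengthwise, 6 mm sideways and 5 mm in height of its seat, within 7 degrees of the rest's direction, hook hanging down (value of joint shutter above 0.065 m and horizontal distance between pole and rest_seat below 0.025 m and y of pole in the frame of rest_seat between -0.006 and 0.006 m and z of pole in the frame of rest_seat between -0.005 and 0.005 m and angle between the x axis of pole and the x axis of rest, either way round below 0.12 rad and angle between pole's own z axis and vertical below 0.12 rad and linear speed of pole below 0.02 m/s); the robot touches nothing.
It fails at once if the shutter is drawn down without the hook in the ring (value of joint shutter above 0.02 m and velocity of joint shutter above 0.02 m/s and not (horizontal distance between hook_tip and ring below 0.03 m and z of hook_tip in the frame of ring below 0.004 m)).
It fails at once if the gripper or arm presses on the locker (contact force between any of the arm, the fingers and locker above 5 N).
It fails at once if a bystander is moved by more than 20 mm (distance of any of brown_tape, measure, clip from where it was at the start of the episode above 0.02 m).
It also fails if it takes over 56 s, if anything falls off the work surface, if the arm or the gripper's body presses on something with over 40 N, if the wrist force passes 120 N, or if a joint passes its speed limit or range.

## Working session

There is one attempt and no reset: what is moved stays moved. The work goes in short steps, Python scripts to look and compute and a tool call to move; the robot and the scene stay as the last step left them, time stands still between calls to the robot, and variables do not carry over. Pictures are saved under pics/ and viewed, at most 10 in all, crops included, and the job is handed in when it is done.

Besides the shell and the picture viewer there is one more tool, called after ">>>" as a command line: name --argument value ..., lists and objects as JSON in quotes. play_rows: Moves the arm, as the interface text tells. Its arguments: {"type":"object","properties":{"rows":{"type":"array"}},"required":["rows"]}

```bash
mkdir -p pics; ls; cat > t.py <<'E'
from rig import r, imaging
import cv2,pickle,sys
d={}
for n in ("scene","top","wrist"):
    c=imaging.read_camera(n); d[n]=c
    cv2.imwrite(f"pics/{n}{sys.argv[1]}.png",c["frame"][:,:,::-1])
pickle.dump(d,open(f"cam{sys.argv[1]}.pkl","wb"))
print(r.observe())
for n in d: 
    R=cv2.Rodrigues(d[n]["rvec"])[0]; print(n,d[n]["camera_matrix"].tolist(),(-R.T@d[n]["tvec"].ravel()).round(), R.round(2).tolist())
E
python3 t.py 0
```

```text
pics
{'time_s': 0.15, 'qpos': array([ 1.17599946e+00,  3.20157311e-01,  1.56535662e+00, -5.30787614e-06,
        1.25740777e+00, -1.99827647e-02]), 'qd': array([-4.25907271e-06, -3.42508225e-03, -8.92819773e-04,  1.00415183e-03,
       -7.34619790e-04,  2.37658885e-04]), 'joint_efforts': array([ 9.68125751e-04, -4.12775338e+01, -2.32155401e+01,  7.27928896e-02,
        4.31844941e-02, -5.27023519e-05]), 'ee_pos': array([210.35875123, 534.74801498, 213.32275345]), 'ee_rot': array([-5.85263612e-01, -3.08632117e+00,  2.04438163e-03]), 'wrist_force': array([-0.63567768,  0.30551757,  0.05557183]), 'wrist_torque': array([-0.06218281,  0.02993799,  0.03873693]), 'finger_force': 0.0, 'width': 1.001998997717166}
scene [[526.7835492772521, 0.0, 313.12518165627534], [0.0, 526.7835492772521, 233.37520392188208], [0.0, 0.0, 1.0]] [  22. -516. 1042.] [[0.66, -0.75, -0.02], [-0.51, -0.43, -0.74], [0.55, 0.5, -0.67]]
top [[478.59653876320874, 0.0, 325.35141274787685], [0.0, 478.59653876320874, 237.45542511262425], [0.0, 0.0, 1.0]] [ 477.    4. 1290.] [[0.03, -1.0, 0.0], [-0.99, -0.03, -0.11], [0.11, 0.0, -0.99]]
wrist [[392.204186764229, 0.0, 319.96875215740886], [0.0, 392.204186764229, 242.76553152984565], [0.0, 0.0, 1.0]] [142. 562. 383.] [[0.37, 0.93, -0.0], [0.9, -0.35, 0.26], [0.24, -0.1, -0.96]]
```

View pics/scene0.png

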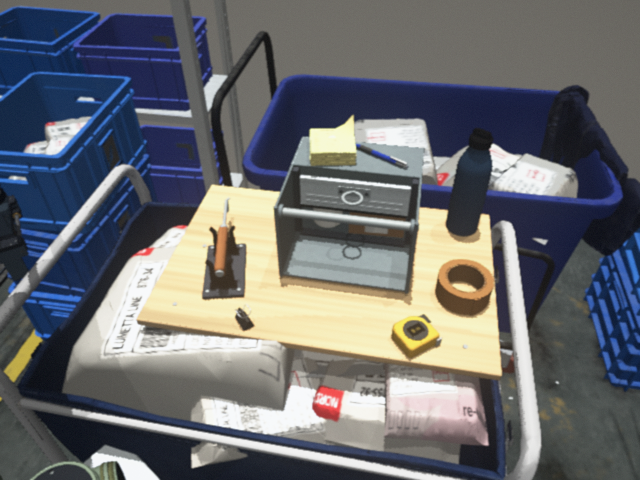

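View pics/top0.png

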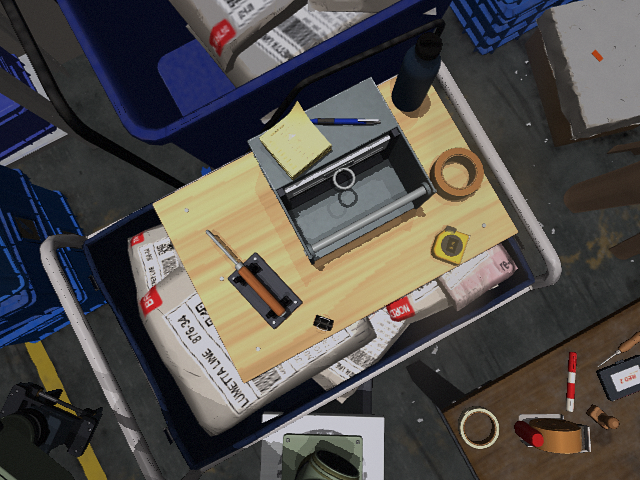

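```bash
cat > crop.py <<'E'
import cv2,numpy as np
t=cv2.imread("pics/top0.png");s=cv2.imread("pics/scene0.png")
def mk(a,k,H):
    o=cv2.resize(a,None,fx=k,fy=k,interpolation=cv2.INTER_CUBIC)
    for i in range(0,a.shape[1],10): cv2.line(o,(int((i+.5)*k),0),(int((i+.5)*k),6 if i%50 else 14),(0,0,255),1)
    for i in range(0,a.shape[0],10): cv2.line(o,(0,int((i+.5)*k)),(6 if i%50 else 14,int((i+.5)*k)),(0,0,255),1)
    return cv2.copyMakeBorder(o,0,H-o.shape[0],0,0,cv2.BORDER_CONSTANT)
cv2.imwrite("pics/c1.png",np.hstack([mk(t[220:335,200:310],4,480),mk(s[190:305,190:260],4,480)]))
cv2.imwrite("pics/c2.png",np.hstack([mk(t[110:270,270:440],2.5,500),mk(s[110:300,270:420],2.5,500)]))
E
python3 crop.py
```

```text
(no output)
```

View pics/c1.png

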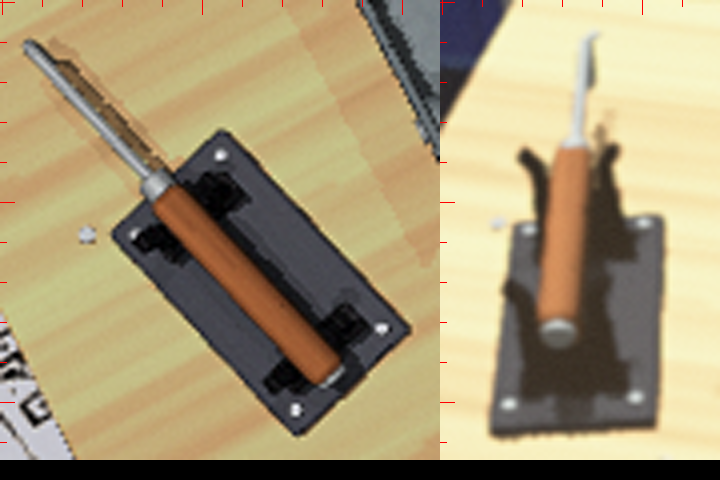

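View pics/c2.png

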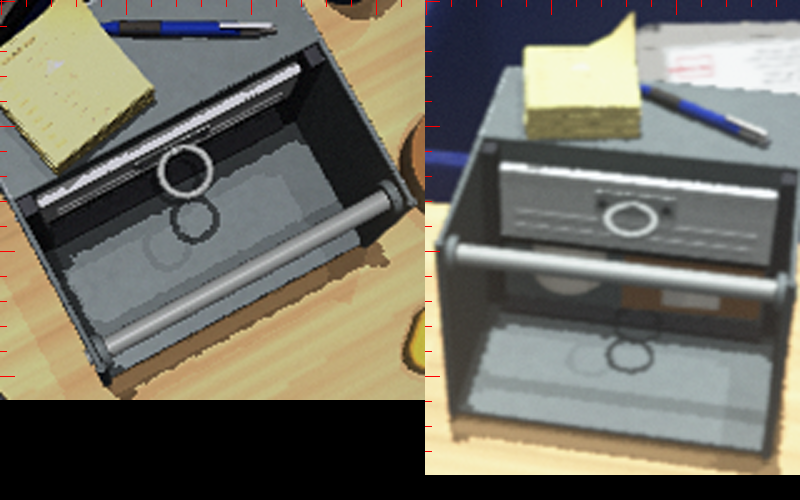

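```bash
cat > geo.py <<'E'
import pickle,cv2,numpy as np
from scipy.optimize import least_squares
D=pickle.load(open("cam0.pkl","rb"))
def proj(n,P,D=D):
    c=D[n];return cv2.projectPoints(np.float64(P).reshape(-1,1,3),c["rvec"],c["tvec"],c["camera_matrix"],None)[0].reshape(-1,2)
def tri(pts):
    # pts: {cam:(u,v)}
    f=lambda X:np.concatenate([proj(n,X)[0]-p for n,p in pts.items()])
    s=least_squares(f,[500,0,300.]);return s.x,np.abs(s.fun).max()
def pose(q,L):
    c,s=np.cos(q[2]),np.sin(q[2]);L=np.float64(L)
    return np.c_[q[0]+c*L[:,0]-s*L[:,1],q[1]+s*L[:,0]+c*L[:,1],250+L[:,2]]
def fit(obs,q0):
    f=lambda q:np.concatenate([(proj(n,pose(q,L))-np.float64(p)).ravel() for n,L,p in obs])
    s=least_squares(f,q0,loss="soft_l1",x_scale=[10,10,.1]);return s.x,f(s.x).reshape(-1,2).round(1)
E
cat > m.py <<'E'
from geo import *
T1=lambda p:np.float64(p)/4-.5+[200,220]
S1=lambda p:(np.float64(p)-[440,0])/4-.5+[190,190]
T2=lambda p:np.float64(p)/2.5-.5+[270,110]
S2=lambda p:(np.float64(p)-[425,0])/2.5-.5+[270,110]
C=[[75,-42,10],[-75,-42,10],[-75,42,10],[75,42,10]]
tc=T1([(222,130),(411,329),(298,436),(112,234)])
sc=S1([(664,217),(657,427),(491,432),(514,217)])
for o in ([("top",C,tc)],[("scene",C,sc)],[("top",C,tc),("scene",C,sc)]):
    q,e=fit(o,[420,180,.7]);print("rest",q.round(3),e.tolist())
print("hookend",tri({"top":T1([25,42]),"scene":S1([592,36])}))
print("gripfront",tri({"top":T1([166,182]),"scene":S1([572,148])}))
print("gripback",tri({"top":T1([332,375]),"scene":S1([558,328])}))
tl=T2([(186,172),(98,348),(397,195)]); sl=S2([(630,219),(450,250),(783,290)])
print("ring",tri({"top":tl[0],"scene":sl[0]}))
print("bL",tri({"top":tl[1],"scene":sl[1]}));print("bR",tri({"top":tl[2],"scene":sl[2]}))
L=[[-23,0,145],[-116,130,168],[-116,-130,168]]
for o in ([("top",L,tl)],[("scene",L,sl)],[("top",L,tl),("scene",L,sl)]):
    q,e=fit(o,[600,0,.5]);print("locker",q.round(3),e.tolist(),pose(q,L[:1]))
E
python3 m.py
```

```text
rest [472.277 131.377   0.79 ] [[0.1, -1.0], [0.6, 0.0], [0.1, 0.9], [-1.2, -0.0]]
rest [469.304 132.779   0.779] [[1.0, -0.3], [0.3, -1.0], [-1.1, 0.2], [-0.2, 1.8]]
rest [470.77  132.094   0.785] [[-0.0, -0.3], [0.2, 0.9], [-0.5, 1.6], [-1.5, 0.5], [1.5, -0.6], [1.3, -1.4], [-0.0, -0.0], [0.3, 1.7]]
hookend (array([591.30242869, 250.58087567, 313.08767091]), np.float64(0.029995686383500697))
gripfront (array([517.79272566, 176.19514294, 320.98525944]), np.float64(2.2442727811728105))
gripback (array([425.47615348,  87.34422598, 318.26353973]), np.float64(0.8790865705097985))
ring (array([686.05648105, -26.5695347 , 399.49613485]), np.float64(0.8536291209505293))
bL (array([547.99050227,  35.47757885, 421.87469276]), np.float64(1.184290328796635))
bR (array([ 666.16343061, -180.1178197 ,  424.90780439]), np.float64(1.5735917999440403))
locker [ 7.09981e+02 -1.70390e+01  5.01000e-01] [[0.1, -0.8], [-3.9, 2.1], [1.6, -0.4]] [[689.80616638 -28.08407985 395.        ]]
locker [ 7.1053e+02 -9.6840e+00  5.1600e-01] [[-0.0, -0.5], [-3.8, -0.2], [3.4, 0.4]] [[690.52042989 -21.02451603 395.        ]]
locker [ 7.10509e+02 -1.47440e+01  5.00000e-01] [[-1.1, -1.1], [-5.3, 1.8], [0.3, -0.6], [1.8, 0.4], [-2.5, 0.1], [4.7, 2.2]] [[690.32101257 -25.76423415 395.        ]]
```

```bash
cat > m2.py <<'E'
exec(open("m.py").read().split("for o in ([(\"top\",C")[0])
tl=T2([(186,172),(98,348),(397,195)]); sl=S2([(630,219),(450,250),(783,290)])
L=[[-23,0,145],[-116,123,168],[-116,-123,168]]
for o in ([("top",L,tl)],[("scene",L,sl)],[("top",L,tl),("scene",L,sl)]):
    q,e=fit(o,[710,-14,.5]);print("locker",q.round(3),e.tolist(),pose(q,L[:1]))
from scipy.spatial.transform import Rotation as R
def tool(yaw,p,flip):  # tool R: x along -/+ pole x
    Rp=R.from_euler("ZY",[yaw,-p]).as_matrix()
    s=-1 if flip else 1
    return np.c_[s*Rp[:,0],-s*Rp[:,1],-Rp[:,2]]
for flip in (1,0):
  for yaw,p,q1 in ((.785,0,.27),(.5,0,-.2),(.5,.6,-.1),(.5,.6,-.3),(.5,.2,-.2)):
    for q23 in (1.6,2.1,2.6):
      M=R.from_euler("ZY",[q1,q23]).as_matrix().T@tool(yaw,np.float64(p),flip)@R.from_euler("Z",-np.pi/2).as_matrix()
      print(flip,yaw,p,q1,q23,R.from_matrix(M).as_euler("ZYZ").round(2))
E
python3 m2.py; python3 -c "
from rig import r;print([x for x in dir(r) if x[0]!='_'])"
```

```text
locker [ 7.10466e+02 -1.75180e+01  5.08000e-01] [[0.5, -1.1], [0.4, 0.4], [-1.3, 0.4]] [[690.3746827  -28.71431608 395.        ]]
locker [ 7.10485e+02 -1.03540e+01  5.15000e-01] [[0.2, -0.4], [0.1, 0.3], [-0.3, 0.1]] [[690.47107858 -21.68658545 395.        ]]
locker [ 7.09733e+02 -1.37840e+01  5.13000e-01] [[-1.4, -0.8], [-1.2, 0.9], [-3.2, 0.3], [1.3, 0.5], [1.1, 1.2], [1.0, 1.2]] [[689.69884791 -25.08117418 395.        ]]
1 0.785 0 0.27 1.6 [ 0.    1.54 -2.09]
1 0.785 0 0.27 2.1 [ 0.    1.04 -2.09]
1 0.785 0 0.27 2.6 [ 0.    0.54 -2.09]
1 0.5 0 -0.2 1.6 [ 0.    1.54 -2.27]
1 0.5 0 -0.2 2.1 [ 0.    1.04 -2.27]
1 0.5 0 -0.2 2.6 [ 0.    0.54 -2.27]
1 0.5 0.6 -0.1 1.6 [ 0.37  1.06 -2.27]
1 0.5 0.6 -0.1 2.1 [ 0.59  0.61 -2.59]
1 0.5 0.6 -0.1 2.6 [1.49 0.33 2.71]
1 0.5 0.6 -0.3 1.6 [ 0.46  1.14 -2.48]
1 0.5 0.6 -0.3 2.1 [ 0.67  0.71 -2.81]
1 0.5 0.6 -0.3 2.6 [1.36 0.43 2.67]
1 0.5 0.2 -0.2 1.6 [ 0.13  1.39 -2.28]
1 0.5 0.2 -0.2 2.1 [ 0.16  0.89 -2.36]
1 0.5 0.2 -0.2 2.6 [ 0.33  0.41 -2.56]
0 0.785 0 0.27 1.6 [-0.    1.54  1.06]
0 0.785 0 0.27 2.1 [-0.    1.04  1.06]
0 0.785 0 0.27 2.6 [0.   0.54 1.06]
0 0.5 0 -0.2 1.6 [0.   1.54 0.87]
0 0.5 0 -0.2 2.1 [0.   1.04 0.87]
0 0.5 0 -0.2 2.6 [0.   0.54 0.87]
0 0.5 0.6 -0.1 1.6 [0.37 1.06 0.87]
0 0.5 0.6 -0.1 2.1 [0.59 0.61 0.56]
0 0.5 0.6 -0.1 2.6 [ 1.49  0.33 -0.43]
0 0.5 0.6 -0.3 1.6 [0.46 1.14 0.66]
0 0.5 0.6 -0.3 2.1 [0.67 0.71 0.33]
0 0.5 0.6 -0.3 2.6 [ 1.36  0.43 -0.47]
0 0.5 0.2 -0.2 1.6 [0.13 1.39 0.86]
0 0.5 0.2 -0.2 2.1 [0.16 0.89 0.78]
0 0.5 0.2 -0.2 2.6 [0.33 0.41 0.58]
['MotionError', 'close_job', 'observe']
```

>>> play_rows --rows '[[[0, 0, 0.05, 0, 0, 0, -1], [0, 0, 0.1, 0, 0, 0, -1], [0, 0, 0.15, 0, 0, 0, -1], [0, 0, 0.2, 0, 0, 8, -1], [0.02, -0.03, 0.25, 0, 0, 16, -1], [0.05, -0.07, 0.28, 0, 0, 24, -1], [0.08, -0.11, 0.28, 0, 0, 32, -1], [0.11, -0.15, 0.28, 0, 0, 40, -1], [0.14, -0.19, 0.28, 0, 0, 48, -1], [0.17, -0.23, 0.28, 0, 0, 56, -1]]]'

```text
time_s: 1.15
ee_pos: [361.8, 330.1, 493.8]
ee_rot: [-0.903, 3.009, 0.0]
wrist_force: [0.4, 0.6, -0.1]
width: 0.999
finger_force: 0.0
```

>>> play_rows --rows '[[[0.01, -0.016, 0, 0, 0, -8.5, -1], [0.02, -0.032, 0, 0, 0, -17, -1], [0.03, -0.048, 0, 0, 0, -25.5, -1], [0.04, -0.064, 0, 0, 0, -34, -1], [0.05, -0.08, 0, 0, 0, -42.5, -1], [0.06, -0.096, 0, 0, 0, -51, -1], [0.07, -0.112, 0, 0, 0, -59.5, -1], [0.08, -0.128, 0, 0, 0, -68, -1], [0.09, -0.144, 0, 0, 0, -76.5, -1], [0.103, -0.161, 0, 0, 0, -85, -1]]]'

```text
time_s: 2.15
ee_pos: [464.1, 170.0, 493.7]
ee_rot: [-1.383, -2.82, 0.0]
wrist_force: [0.3, 0.6, 0.0]
width: 1.001
finger_force: 0.0
```

>>> play_rows --rows '[[[0, 0, -0.01, 0, 0, -8.5, -1], [0, 0, -0.02, 0, 0, -17, -1], [0, 0, -0.03, 0, 0, -25.5, -1], [0, 0, -0.04, 0, 0, -34, -1], [0, 0, -0.05, 0, 0, -42.5, -1], [0, 0, -0.06, 0, 0, -51, -1], [0, 0, -0.07, 0, 0, -59.5, -1], [0, 0, -0.08, 0, 0, -68, -1], [0, 0, -0.08, 0, 0, -76.5, -1], [0, 0, -0.08, 0, 0, -84.5, -1]]]'

```text
time_s: 3.15
ee_pos: [463.8, 170.6, 413.1]
ee_rot: [2.92, 1.158, -0.002]
wrist_force: [-0.3, 0.2, 0.4]
width: 1.0
finger_force: 0.0
```

```bash
python3 t.py 1 | head -4; cat > obs.py <<'E'
from rig import r
import numpy as np
from scipy.spatial.transform import Rotation as R
s=r.observe();M=R.from_rotvec(s["ee_rot"]).as_matrix()
print("t",s["time_s"],"pos",s["ee_pos"].round(1),"q",s["qpos"].round(3),"xaz",np.degrees(np.arctan2(M[1,0],M[0,0])).round(2),"pitch x",np.degrees(np.arcsin(M[2,0])).round(2),"z",M[:,2].round(3),"w",round(s["width"],3),"F",s["wrist_force"].round(1),"ff",s["finger_force"])
E
python3 obs.py
```

```text
{'time_s': 3.3, 'qpos': array([ 3.29227016e-01,  1.30898552e-01,  1.32630566e+00, -7.46014254e-05,
        1.68493075e+00,  1.13616515e+00]), 'qd': array([ 0.00020999,  0.00021119, -0.00470511, -0.00125264, -0.00018335,
       -0.01705226]), 'joint_efforts': array([-1.58290705e-02, -3.24256217e+01, -2.49578851e+01,  5.86351776e-02,
       -5.65290044e-02,  1.85766807e-01]), 'ee_pos': array([463.97767966, 170.64967444, 413.60372268]), 'ee_rot': array([ 2.91519531e+00,  1.17087763e+00, -8.56803029e-04]), 'wrist_force': array([ 0.18937112,  0.51519929, -0.36960322]), 'wrist_torque': array([-0.12245721,  0.10845906, -0.0128389 ]), 'finger_force': 0.0, 'width': 0.9980457069775804}
t 3.3 pos [464.  170.6 413.6] q [ 0.329  0.131  1.326 -0.     1.685  1.136] xaz 43.77 pitch x -0.03 z [-0. -0. -1.] w 0.998 F [ 0.2  0.5 -0.4] ff 0.0
```

View pics/wrist1.png

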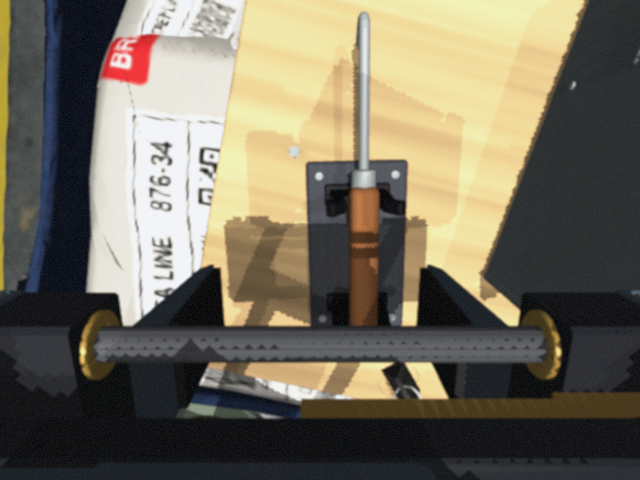

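```bash
cat > ray.py <<'E'
import pickle,cv2,numpy as np
def ray(D,n,uv,z):
    c=D[n];R=cv2.Rodrigues(c["rvec"])[0];o=-R.T@c["tvec"].ravel()
    d=R.T@np.linalg.inv(c["camera_matrix"])@[uv[0],uv[1],1];return o+d*(z-o[2])/d[2]
E
python3 - <<'E'
from ray import *
D=pickle.load(open("cam1.pkl","rb"))
f=lambda uv,z:ray(D,"wrist",uv,z)
a=f((362.5,14),312);b=f((363,178),324);c=f((364,300),324);e=f((362.5,188),324)
print(a,b,c,np.degrees(np.arctan2(*(a-c)[1::-1])))
p,q=f((307,162),260),f((406,160),260);s,t=f((318.5,176),260),f((396,174),260)
print(p,q,(p+q)/2,np.linalg.norm(p-q),np.degrees(np.arctan2(*(p-q)[1::-1]))-90)
u=np.array([np.cos(.785),np.sin(.785)])
print("centre from plate",(p+q)[:2]/2-75*u,"from grip front",b[:2]-63*u, "hook end",a[:2]-169*u)
c2=D["wrist"];R=cv2.Rodrigues(c2["rvec"])[0];print(R.round(3),-R.T@c2["tvec"].ravel())
E
```

```text
[588.82409278 252.16913858 312.        ] [518.32645091 182.32460874 324.        ] [458.06313753 120.42553025 324.        ] 45.21447860093841
[496.12672214 214.50492786 260.        ] [552.42429474 157.73969295 260.        ] [524.27550844 186.12231041 260.        ] 79.94816179909816 44.763008503895435
centre from plate [471.22138825 133.11042182] from grip front [473.76098995 137.79462233] hook end [469.27547529 132.71568297]
[[ 0.69  -0.724  0.001]
 [-0.698 -0.665  0.265]
 [-0.191 -0.183 -0.964]] [518.32372244 221.588883   582.94927954]
```

>>> play_rows --rows '[[[0.01, -0.014, 0, 0, 0, 1.2, -1], [0.0187, -0.0258, 0, 0, 0, 1.2, -1], [0.0187, -0.0258, -0.02, 0, 0, 1.2, -1], [0.0187, -0.0258, -0.045, 0, 0, 1.2, -1], [0.0187, -0.0258, -0.07, 0, 0, 1.2, -1], [0.0187, -0.0258, -0.09, 0, 0, 1.2, -1], [0.0187, -0.0258, -0.105, 0, 0, 1.2, -1], [0.0187, -0.0258, -0.12, 0, 0, 1.2, -1], [0.0187, -0.0258, -0.12, 0, 0, 1.2, -1], [0.0187, -0.0258, -0.12, 0, 0, 1.2, -0.3]]]'

```text
time_s: 4.3
ee_pos: [483.1, 144.7, 294.1]
ee_rot: [2.904, 1.198, 0.0]
wrist_force: [0.4, 1.0, 0.3]
width: 0.941
finger_force: 0.0
```

```bash
python3 obs.py
```

```text
t 4.3 pos [483.1 144.7 294.1] q [ 0.268  0.165  1.573 -0.     1.403  1.057] xaz 44.82 pitch x 0.0 z [ 0. -0. -1.] w 0.941 F [0.4 1.  0.3] ff 0.0
```

>>> play_rows --rows '[[[0, 0, 0, 0, 0, 0, 1], [0, 0, 0, 0, 0, 0, 1], [0, 0, 0, 0, 0, 0, 1], [0, 0, 0, 0, 0, 0, 1], [0, 0, 0, 0, 0, 0, 1], [0, 0, 0, 0, 0, 0, 1], [0, 0, 0, 0, 0, 0, 1], [0, 0, 0, 0, 0, 0, 1], [0, 0, 0, 0, 0, 0, 1], [0, 0, 0, 0, 0, 0, 1]]]'

```text
time_s: 5.3
ee_pos: [482.7, 144.9, 293.8]
ee_rot: [-2.905, -1.197, 0.0]
wrist_force: [-0.4, -0.0, -0.9]
width: 0.217
finger_force: 30.0
```

```bash
python3 obs.py; cat > plan.py <<'E'
# TCP pose for hook centre at locker (x,y,z), pole pitch p deg, yaw offset from locker
import numpy as np,sys
from scipy.spatial.transform import Rotation as R
Q=(710.0,-15.2,.511); GX=17
def tcp(h,p,yo=0,Q=Q,gx=GX):
    yaw=Q[2]+np.radians(yo)
    M=R.from_euler("ZY",[yaw,-np.radians(p)]).as_matrix()
    c,s=np.cos(Q[2]),np.sin(Q[2]);H=np.array([Q[0]+c*h[0]-s*h[1],Q[1]+s*h[0]+c*h[1],250+h[2]])
    o=H-M@[160,0,-9]; T=o+M@[gx,0,-19]
    return T,np.c_[M[:,0],-M[:,1],-M[:,2]]
def rel(h,p,yo=0,**k):
    from rig import r
    s=r.observe();T,M=tcp(h,p,yo,**k)
    dr=(R.from_matrix(M)*R.from_rotvec(s["ee_rot"]).inv()).as_rotvec(degrees=True)
    print("target",T.round(1),"shift m",((T-s["ee_pos"])/1000).round(4),"turn",dr.round(2))
def hook(Q=Q,gx=GX):
    from rig import r
    s=r.observe();M=R.from_rotvec(s["ee_rot"]).as_matrix();P=np.c_[M[:,0],-M[:,1],-M[:,2]]
    o=s["ee_pos"]-P@[gx,0,-19]
    c,sn=np.cos(Q[2]),np.sin(Q[2]);f=lambda w:np.array([c*(w[0]-Q[0])+sn*(w[1]-Q[1]),-sn*(w[0]-Q[0])+c*(w[1]-Q[1]),w[2]-250]).round(1)
    print("origin",o.round(1),"hook loc",f(o+P@[160,0,-9]),"tip loc",f(o+P@[158.8,0,-26.4]))
E
python3 -c "
from plan import *
hook();rel((-150,0,125),35);rel((-42,0,160),35);rel((-42,0,75),15)"
```

```text
t 5.3 pos [482.7 144.9 293.8] q [0.269 0.165 1.574 0.    1.403 1.058] xaz 44.8 pitch x -0.0 z [-0.  0. -1.] w 0.217 F [-0.4 -0.  -0.9] ff 29.99996155500412
origin [470.7 132.9 312.8] hook loc [ 17.9 289.1  53.8] tip loc [ 16.7 288.8  36.4]
target [ 482.  -143.   284.8] shift m [-0.0008 -0.288  -0.009 ] turn [ 21.15 -28.02 -15.04]
target [576.2 -90.2 319.8] shift m [ 0.0934 -0.2351  0.026 ] turn [ 21.15 -28.02 -15.04]
target [ 555.1 -102.   278.3] shift m [ 0.0724 -0.247  -0.0155] turn [  9.06 -12.01 -15.44]
```

>>> play_rows --rows '[[[0, 0, 0.015, 0, 0, 0, 1], [0, 0, 0.04, 0, 0, 0, 1], [0, 0, 0.07, 0, 0, 0, 1], [0, 0, 0.105, 0, 0, 0, 1], [0, 0, 0.14, 0, 0, 0, 1], [-0.005, -0.01, 0.175, 0, 0, -2, 1], [-0.01, -0.03, 0.206, 0, 0, -4, 1], [-0.015, -0.06, 0.206, 0, 0, -6, 1], [-0.02, -0.095, 0.206, 0, 0, -8, 1], [-0.025, -0.13, 0.206, 0, 0, -10, 1]]]'

```text
time_s: 6.3
ee_pos: [457.5, 13.9, 499.7]
ee_rot: [2.998, 0.939, -0.0]
wrist_force: [0.6, 0.2, -2.3]
width: 0.221
finger_force: 30.0
```

>>> play_rows --rows '[[[-0.004, -0.035, 0, 0, 0, -2, 1], [-0.008, -0.07, 0, 0, 0, -4, 1], [-0.012, -0.105, 0, 0, 0, -5.5, 1], [-0.015, -0.135, 0, 0, 0, -5.5, 1], [-0.018, -0.16, 0, 0, 0, -5.5, 1], [-0.018, -0.175, 0, 0, 0, -5.5, 1], [-0.018, -0.181, 0, 0, 0, -5.5, 1], [-0.018, -0.181, 0, 0, 0, -5.5, 1], [-0.018, -0.181, 0, 0, 0, -5.5, 1], [-0.018, -0.181, 0, 0, 0, -5.5, 1]]]'

```text
time_s: 7.3
ee_pos: [439.8, -165.3, 500.0]
ee_rot: [-3.039, -0.797, -0.0]
wrist_force: [-0.9, -0.4, -2.4]
width: 0.219
finger_force: 30.0
```

```bash
python3 obs.py; python3 -c "
from plan import *
hook();rel((-160,0,160),25);rel((-160,0,122),25);rel((-85,0,136),28);rel((-70,0,165),35);rel((-62,0,174),35)
a=[tcp(h,p)[0] for h,p in (((-160,0,122),25),((-85,0,136),28),((-70,0,165),35),((-62,0,174),35),((-34,0,174),35),((-34,0,150),35))]
print(np.diff(a,axis=0).round(1))"
```

```text
t 7.3 pos [ 439.8 -165.3  500. ] q [-0.384  0.112  1.139  0.     1.891  0.674] xaz 29.38 pitch x 0.02 z [ 0.  0. -1.] w 0.219 F [-0.9 -0.4 -2.4] ff 29.99969780445099
origin [ 425.  -173.6  519. ] hook loc [-166.     1.5  260. ] tip loc [-167.2    1.5  242.6]
target [ 461.1 -154.8  340.5] shift m [ 0.0212  0.0105 -0.1595] turn [ 12.23 -21.78  -0.1 ]
target [ 461.1 -154.8  302.5] shift m [ 0.0212  0.0105 -0.1975] turn [ 12.23 -21.78  -0.1 ]
target [ 529.8 -116.2  310. ] shift m [ 0.09    0.049  -0.1899] turn [ 13.7 -24.4  -0.1]
target [ 551.8 -103.9  324.8] shift m [ 0.1119  0.0613 -0.1752] turn [ 17.13 -30.5   -0.1 ]
target [ 558.7 -100.   333.8] shift m [ 0.1189  0.0653 -0.1662] turn [ 17.13 -30.5   -0.1 ]
[[ 68.7  38.5   7.5]
 [ 21.9  12.3  14.8]
 [  7.    3.9   9. ]
 [ 24.4  13.7   0. ]
 [  0.    0.  -24. ]]
```

>>> play_rows --rows '[[[0, 0, -0.02, 2.4, -4.4, 0, 1], [0.003, 0.002, -0.045, 4.9, -8.7, 0, 1], [0.007, 0.004, -0.075, 7.3, -13.1, 0, 1], [0.011, 0.005, -0.105, 9.8, -17.4, 0, 1], [0.016, 0.008, -0.135, 12.2, -21.8, -0.1, 1], [0.021, 0.0105, -0.16, 12.2, -21.8, -0.1, 1], [0.021, 0.0105, -0.18, 12.2, -21.8, -0.1, 1], [0.021, 0.0105, -0.192, 12.2, -21.8, -0.1, 1], [0.021, 0.0105, -0.1975, 12.2, -21.8, -0.1, 1], [0.021, 0.0105, -0.1975, 12.2, -21.8, -0.1, 1]]]'

```text
time_s: 8.3
ee_pos: [460.9, -155.3, 302.3]
ee_rot: [-2.869, -0.748, -0.635]
wrist_force: [0.2, 0.3, -1.0]
width: 0.212
finger_force: 30.0
```

```bash
python3 obs.py; python3 -c "
from plan import *
hook();rel((-85,0,136),28)"; python3 t.py 2 >/dev/null; python3 - <<'E'
import cv2,numpy as np,pickle
from plan import *
D=pickle.load(open("cam2.pkl","rb"))
from rig import r
s=r.observe();M=R.from_rotvec(s["ee_rot"]).as_matrix();P=np.c_[M[:,0],-M[:,1],-M[:,2]];o=s["ee_pos"]-P@[17,0,-19]
for n in ("top","scene","wrist"):
    c=D[n];pts=np.array([o+P@v for v in ([169,0,-9],[158.8,0,-26.4],[63,0,12])])
    print(n,cv2.projectPoints(pts,c["rvec"],c["tvec"],c["camera_matrix"],None)[0].reshape(-1,2).round(1).tolist())
t=cv2.imread("pics/top2.png");s=cv2.imread("pics/scene2.png");w=cv2.imread("pics/wrist2.png")
k=lambda a,f:cv2.resize(a,None,fx=f,fy=f,interpolation=cv2.INTER_CUBIC)
a=k(t[150:290,300:440],2.8);b=k(s[170:310,270:420],2.6667)
b=cv2.resize(b,(400,392))
w=cv2.resize(w,(264,198));w=cv2.copyMakeBorder(w,0,0,0,0,cv2.BORDER_CONSTANT)
cv2.imwrite("pics/c3.png",np.hstack([a,b]))
E
```

```text
t 8.3 pos [ 460.9 -155.3  302.3] q [-0.616  0.011  1.804  0.428  1.164  0.305] xaz 29.24 pitch x 24.97 z [ 0.368  0.206 -0.907] w 0.212 F [ 0.2  0.3 -1. ] ff 29.99978095293045
origin [ 440.5 -166.7  312.4] hook loc [-160.4   -0.4  121.8] tip loc [-154.1   -0.4  105.5]
target [ 529.8 -116.2  310. ] shift m [0.0689 0.0391 0.0077] turn [ 1.48 -2.64  0.04]
top [[374.8, 237.8], [374.2, 239.7], [398.9, 286.6]]
scene [[343.2, 248.5], [342.8, 257.0], [332.9, 300.7]]
wrist [[318.4, -102.8], [318.5, -45.2], [318.3, 216.2]]
```

View pics/c3.png

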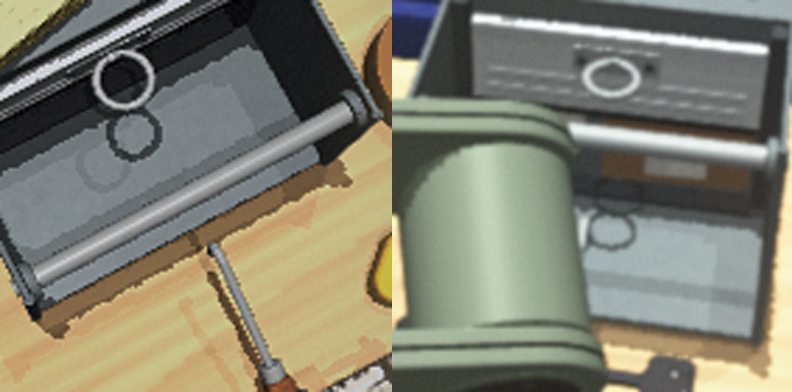

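View pics/wrist2.png

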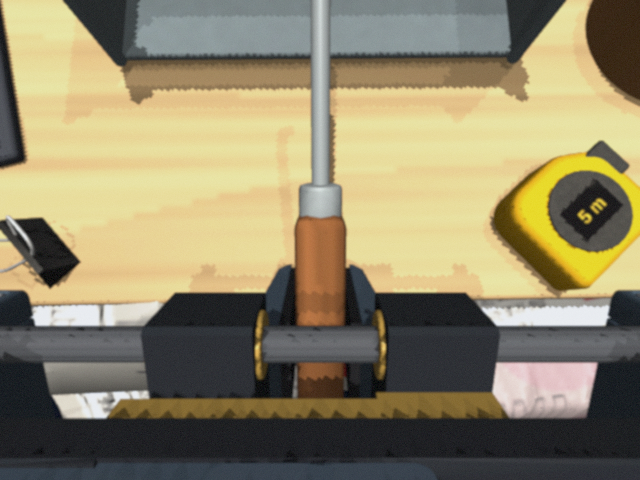

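>>> play_rows --rows '[[[0.012, 0.007, 0.001, 0.3, -0.5, 0, 1], [0.028, 0.016, 0.003, 0.6, -1, 0, 1], [0.045, 0.0255, 0.005, 0.9, -1.6, 0, 1], [0.06, 0.034, 0.007, 1.3, -2.2, 0, 1], [0.069, 0.0391, 0.008, 1.5, -2.6, 0, 1], [0.076, 0.043, 0.0125, 2.7, -4.7, 0, 1], [0.0835, 0.0472, 0.0175, 3.8, -6.7, 0, 1], [0.0908, 0.0514, 0.0225, 4.9, -8.7, 0, 1], [0.0945, 0.0535, 0.028, 4.9, -8.7, 0, 1], [0.0978, 0.0553, 0.032, 4.9, -8.7, 0, 1]]]'

```text
time_s: 9.45
ee_pos: [559.0, -100.3, 334.9]
ee_rot: [-2.768, -0.721, -0.871]
wrist_force: [0.8, 0.1, -1.5]
width: 0.217
finger_force: 30.0
```

```bash
python3 obs.py; python3 -c "
from plan import *
hook();rel((-34,0,174),35);rel((-34,0,150),35)"; python3 t.py 3 >/dev/null; python3 - <<'E'
import cv2,numpy as np
t=cv2.imread("pics/top3.png");s=cv2.imread("pics/scene3.png")
k=lambda a,f:cv2.resize(a,None,fx=f,fy=f,interpolation=cv2.INTER_CUBIC)
cv2.imwrite("pics/c4.png",np.hstack([k(t[140:240,310:410],4),k(s[150:250,300:400],4)]))
E
```

```text
t 9.45 pos [ 559.  -100.3  334.9] q [-0.487  0.062  1.742  0.585  1.056  0.353] xaz 29.19 pitch x 34.95 z [ 0.5    0.279 -0.82 ] w 0.217 F [ 0.8  0.1 -1.5] ff 29.99954044818878
origin [ 537.3 -112.4  340.7] hook loc [-61.9  -0.5 175. ] tip loc [-52.9  -0.5 160.1]
target [583.2 -86.3 333.8] shift m [ 0.0242  0.014  -0.0011] turn [ 0.03 -0.05  0.09]
target [583.2 -86.3 309.8] shift m [ 0.0242  0.014  -0.0251] turn [ 0.03 -0.05  0.09]
```

View pics/c4.png

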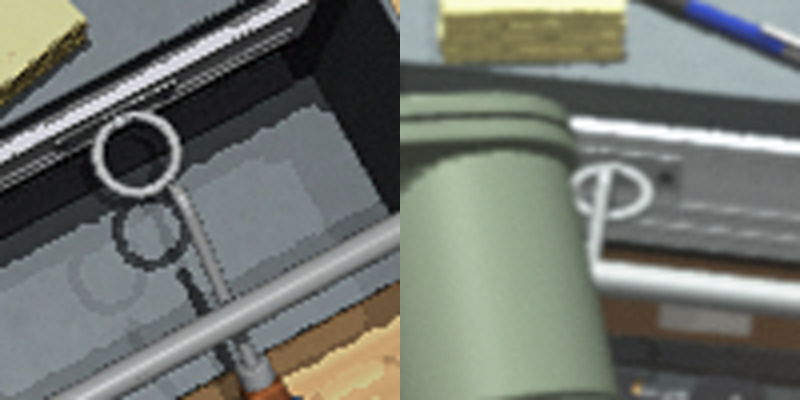

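```bash
python3 - <<'E'
import cv2,numpy as np,pickle
from plan import *
from ray import ray
from geo import tri
D=pickle.load(open("cam3.pkl","rb"))
from rig import r
s=r.observe();M=R.from_rotvec(s["ee_rot"]).as_matrix();P=np.c_[M[:,0],-M[:,1],-M[:,2]];o=s["ee_pos"]-P@[17,0,-19]
c,sn=np.cos(.511),np.sin(.511)
f=lambda w:np.array([c*(w[0]-710)+sn*(w[1]+15.2),-sn*(w[0]-710)+c*(w[1]+15.2),w[2]-250]).round(1)
ring=np.array([710-23*c,-15.2-23*sn,395])
for n in ("top","scene"):
    q=D[n];pts=np.array([o+P@[167,0,-5],o+P@[158.8,0,-26.4],o+P@[100,0,0],ring])
    print(n,cv2.projectPoints(pts,q["rvec"],q["tvec"],q["camera_matrix"],None)[0].reshape(-1,2).round(1).tolist())
T=lambda p:np.float64(p)/4-.5+[310,140]
S=lambda p:(np.float64(p)-[400,0])/4-.5+[300,150]
print("meas top hook,ring",T((175,185)),T((136,154)),"scene hook,ring",S((605,168)),S((613,192)))
print("ring loc from top z395",f(ray(D,"top",T((136,154)),395)),"scene",f(ray(D,"scene",S((613,192)),395)))
print("hook loc top z430",f(ray(D,"top",T((175,185)),430)),f(o+P@[167,0,-5]))
print("tri ring",f(tri({"top":T((136,154)),"scene":S((613,192))})[0]),"tri hook",f(tri({"top":T((175,185)),"scene":S((605,168))})[0]))
E
```

```text
top [[353.3, 189.4], [351.1, 189.3], [366.6, 220.0], [343.2, 177.4]]
scene [[351.5, 193.6], [351.6, 201.0], [346.2, 227.0], [353.4, 197.8]]
meas top hook,ring [353.25 185.75] [343.5 178. ] scene hook,ring [350.75 191.5 ] [352.75 197.5 ]
ring loc from top z395 [-24.3   0.  145. ] scene [-22.4   1.5 145. ]
hook loc top z430 [-52.   -3.9 180. ] [-58.4  -0.3 182.4]
tri ring [-24.8   0.7 147.1] tri hook [-53.4  -0.8 184.2]
```

>>> play_rows --rows '[[[0.006, 0.0035, 0, 0, 0, 0, 1], [0.012, 0.007, 0, 0, 0, 0, 1], [0.018, 0.0105, 0, 0, 0, 0, 1], [0.0242, 0.014, -0.001, 0, 0, 0, 1], [0.0242, 0.014, -0.001, 0, 0, 0, 1], [0.0242, 0.014, -0.006, 0, 0, 0, 1], [0.0242, 0.014, -0.011, 0, 0, 0, 1], [0.0242, 0.014, -0.017, 0, 0, 0, 1], [0.0242, 0.014, -0.0235, 0, 0, 0, 1], [0.0242, 0.014, -0.0235, 0, 0, 0, 1]]]'

```text
time_s: 10.6
ee_pos: [582.1, -86.2, 309.3]
ee_rot: [-2.767, -0.719, -0.868]
wrist_force: [-0.4, 0.0, -1.6]
width: 0.216
finger_force: 30.0
```

```bash
python3 obs.py; python3 -c "
from plan import *
hook();rel((-40,0,148),35);rel((-41,0,110),25);rel((-41,0,75),15);rel((-41,0,73),15)"; python3 t.py 4 >/dev/null; python3 - <<'E'
import cv2,numpy as np
t=cv2.imread("pics/top4.png");s=cv2.imread("pics/scene4.png")
k=lambda a,f:cv2.resize(a,None,fx=f,fy=f,interpolation=cv2.INTER_CUBIC)
cv2.imwrite("pics/c5.png",np.hstack([k(t[140:240,310:410],4),k(s[150:250,300:400],4)]))
E
```

```text
t 10.6 pos [582.1 -86.2 309.3] q [-0.436  0.102  1.761  0.593  0.982  0.365] xaz 29.09 pitch x 34.87 z [ 0.498  0.281 -0.82 ] w 0.216 F [-0.4  0.  -1.6] ff 29.999611973762512
origin [560.4 -98.3 315.1] hook loc [-34.7   0.2 149.2] tip loc [-25.8   0.3 134.2]
target [577.9 -89.2 307.8] shift m [-0.0041 -0.003  -0.0015] turn [-0.06 -0.18  0.09]
target [564.9 -96.6 290.5] shift m [-0.0172 -0.0104 -0.0187] turn [-4.94  8.54  0.1 ]
target [ 556.  -101.5  278.3] shift m [-0.026  -0.0153 -0.0309] turn [-9.82 17.27  0.11]
target [ 556.  -101.5  276.3] shift m [-0.026  -0.0153 -0.0329] turn [-9.82 17.27  0.11]
```

View pics/c5.png

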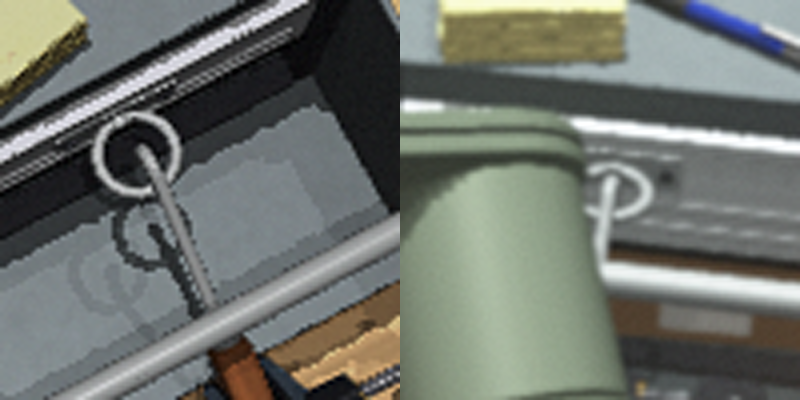

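>>> play_rows --rows '[[[-0.003, -0.0018, 0, 0, 0, 0, 1], [-0.006, -0.0035, -0.001, 0, 0, 0, 1], [-0.0074, -0.0043, -0.0032, -0.6, 1.1, 0, 1], [-0.0088, -0.0053, -0.0054, -1.2, 2.1, 0, 1], [-0.0102, -0.0062, -0.0076, -1.8, 3.2, 0, 1], [-0.0117, -0.0071, -0.0098, -2.5, 4.3, 0, 1], [-0.0131, -0.008, -0.012, -3.1, 5.3, 0, 1], [-0.0146, -0.009, -0.0142, -3.7, 6.4, 0, 1], [-0.016, -0.0099, -0.0164, -4.3, 7.5, 0, 1], [-0.0175, -0.0108, -0.0187, -4.9, 8.5, 0, 1]]]'

```text
time_s: 11.75
ee_pos: [565.4, -97.0, 292.1]
ee_rot: [-2.87, -0.748, -0.639]
wrist_force: [0.4, 0.9, 1.8]
width: 0.215
finger_force: 30.0
```

```bash
python3 obs.py; python3 -c "
from plan import *
hook();rel((-42,0,90),20);rel((-42,0,71),14)"
```

```text
t 11.75 pos [565.4 -97.  292.1] q [-0.384  0.126  1.704  0.388  1.058  0.527] xaz 29.26 pitch x 25.09 z [ 0.371  0.205 -0.906] w 0.215 F [0.4 0.9 1.8] ff 29.999749660491943
origin [ 545.  -108.5  302.1] hook loc [-40.8  -0.7 111.8] tip loc [-34.6  -0.7  95.5]
target [559.1 -99.8 281.7] shift m [-0.0063 -0.0027 -0.0104] turn [-2.38  4.5   0.06]
target [ 554.4 -102.4  276.7] shift m [-0.011  -0.0054 -0.0154] turn [-5.32  9.73  0.06]
```

>>> play_rows --rows '[[[-0.0012, -0.0005, -0.002, -0.5, 0.9, 0, 1], [-0.0025, -0.0011, -0.0041, -0.9, 1.8, 0, 1], [-0.0038, -0.0016, -0.0062, -1.4, 2.7, 0, 1], [-0.005, -0.0021, -0.0083, -1.9, 3.6, 0, 1], [-0.0063, -0.0027, -0.0104, -2.4, 4.5, 0, 1], [-0.0073, -0.0033, -0.0115, -3, 5.6, 0, 1], [-0.0083, -0.0039, -0.0126, -3.6, 6.7, 0, 1], [-0.0093, -0.0045, -0.0137, -4.2, 7.7, 0, 1], [-0.0102, -0.005, -0.0146, -4.8, 8.7, 0, 1], [-0.011, -0.0054, -0.0154, -5.3, 9.7, 0, 1]]]'

```text
time_s: 12.75
ee_pos: [553.9, -102.7, 276.6]
ee_rot: [-2.96, -0.772, -0.363]
wrist_force: [-0.9, -0.1, 2.1]
width: 0.217
finger_force: 30.0
```

```bash
python3 obs.py; python3 -c "
from plan import *
hook();rel((-42,0,69),14)"; python3 t.py 5 >/dev/null; python3 - <<'E'
import cv2,numpy as np
t=cv2.imread("pics/top5.png");s=cv2.imread("pics/scene5.png")
k=lambda a,f:cv2.resize(a,None,fx=f,fy=f,interpolation=cv2.INTER_CUBIC)
cv2.imwrite("pics/c6.png",np.hstack([k(t[140:240,310:410],4),k(s[170:270,310:410],4)]))
from plan import *
import pickle
D=pickle.load(open("cam5.pkl","rb"));c,sn=np.cos(.511),np.sin(.511)
for n in ("top","scene"):
    q=D[n];pts=np.array([[710-23*c,-15.2-23*sn,z] for z in (395,325,335)])
    print(n,cv2.projectPoints(pts,q["rvec"],q["tvec"],q["camera_matrix"],None)[0].reshape(-1,2).round(1).tolist())
E
```

```text
t 12.75 pos [ 553.9 -102.7  276.6] q [-0.309  0.176  1.627  0.192  1.177  0.692] xaz 29.22 pitch x 13.97 z [ 0.211  0.118 -0.97 ] w 0.217 F [-0.9 -0.1  2.1] ff 30.000442564487457
origin [ 535.5 -113.   290.9] hook loc [-42.6  -0.1  70.8] tip loc [-39.5  -0.1  53.6]
target [ 554.4 -102.4  274.7] shift m [ 0.0005  0.0003 -0.0019] turn [ 0.02 -0.03  0.06]
top [[343.2, 177.4], [341.9, 185.4], [342.0, 184.3]]
scene [[353.4, 197.8], [352.3, 224.4], [352.4, 220.7]]
```

>>> play_rows --rows '[[[0, 0, -0.001, 0, 0, 0, 1], [0, 0, -0.002, 0, 0, 0, 1], [0, 0, -0.003, 0, 0, 0, 1], [0, 0, -0.004, 0, 0, 0, 1], [0, 0, -0.005, 0, 0, 0, 1], [0, 0, -0.005, 0, 0, 0, 1], [0, 0, -0.005, 0, 0, 0, 1], [0, 0, -0.005, 0, 0, 0, 1], [0, 0, -0.005, 0, 0, 0, 1], [0, 0, -0.005, 0, 0, 0, 1]]]'

```text
time_s: 13.9
ee_pos: [554.5, -102.5, 271.9]
ee_rot: [-2.959, -0.771, -0.367]
wrist_force: [2.1, 3.3, 2.3]
width: 0.218
finger_force: 30.0
```

```bash
python3 obs.py; python3 -c "
from plan import *
hook()"; python3 t.py 6 >/dev/null; python3 - <<'E'
import cv2,numpy as np
# is the ring/shutter still moving between frames 5 and 6?  match patch of scene5 ring area into 6
for n,(y,x,h,w) in {"scene":(200,352,40,50),"top":(150,320,30,20)}.items():
    a=cv2.imread(f"pics/{n}5.png",0);b=cv2.imread(f"pics/{n}6.png",0)
    print(n,cv2.phaseCorrelate(np.float32(a[y:y+h,x:x+w]),np.float32(b[y:y+h,x:x+w])))
t=cv2.imread("pics/top6.png");s=cv2.imread("pics/scene6.png")
k=lambda a,f:cv2.resize(a,None,fx=f,fy=f,interpolation=cv2.INTER_CUBIC)
cv2.imwrite("pics/c6.png",np.hstack([k(t[140:240,310:410],4),k(s[170:270,310:410],4)]))
E
```

```text
t 13.9 pos [ 554.5 -102.5  271.9] q [-0.31   0.178  1.637  0.196  1.163  0.688] xaz 29.21 pitch x 14.14 z [ 0.213  0.119 -0.97 ] w 0.218 F [2.1 3.3 2.3] ff 30.00016897916794
origin [ 536.1 -112.8  286.2] hook loc [-42.1  -0.2  66.6] tip loc [-39.   -0.3  49.4]
scene ((0.6122139567072651, 0.9630553034442499), 0.6923001880645752)
top ((-0.0065492213617162065, 0.03929588679238982), 1.0484994848569233)
```

```bash
python3 - <<'E'
import cv2,numpy as np
t=cv2.imread("pics/top6.png");s=cv2.imread("pics/scene6.png");w=cv2.imread("pics/wrist6.png")
k=lambda a,f:cv2.resize(a,None,fx=f,fy=f,interpolation=cv2.INTER_CUBIC)
a=np.hstack([k(t[145:245,310:410],4),k(s[165:265,310:410],4)])
b=np.hstack([cv2.resize(w,(267,200)),cv2.resize(s[100:300,250:450],(266,200)),cv2.resize(cv2.imread("pics/scene0.png")[165:265,310:410],(267,200))])
cv2.imwrite("pics/c6.png",np.vstack([a,b]))
E
```

```text
(no output)
```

View pics/c6.png

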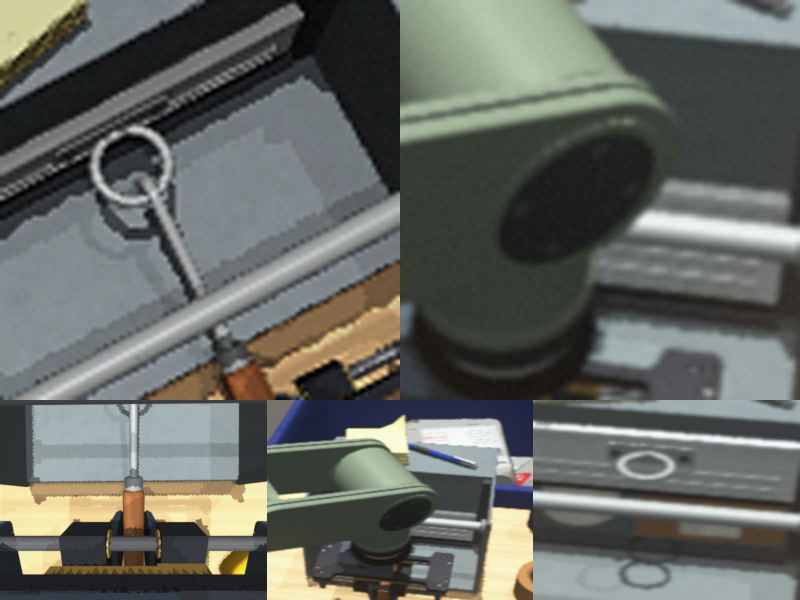

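```bash
python3 - <<'E'
import cv2,numpy as np,pickle
g=lambda n:cv2.createCLAHE(3,(4,4)).apply(cv2.resize(cv2.imread(f"pics/{n}.png",0),None,fx=4,fy=4,interpolation=cv2.INTER_CUBIC))
def m(A,B,x0,x1,y0,y1,dy,r=6):
    t=A[y0*4:y1*4,x0*4:x1*4];s=B[int((y0-dy-r)*4):int((y1-dy+r)*4),(x0-3)*4:(x1+4)*4]
    v=cv2.matchTemplate(s,t,cv2.TM_CCOEFF_NORMED);_,c,_,l=cv2.minMaxLoc(v);return (l[0]/4-3,l[1]/4-r-dy,round(c,3))
s0,s5,s6=g("scene0"),g("scene5"),g("scene6")
print("6->5",m(s6,s5,374,408,229,247,0)); print("6->0",m(s6,s0,374,408,230,244,26),m(s6,s0,366,404,229,241,26))
D=pickle.load(open("cam6.pkl","rb"))["scene"];c,sn=np.cos(.511),np.sin(.511)
P=np.array([[710+80*sn,-15.2-80*c,250+z] for z in (125,55,60,65)])
print(cv2.projectPoints(P,D["rvec"],D["tvec"],D["camera_matrix"],None)[0].reshape(-1,2).round(1).tolist())
E
```

```text
6->5 (0.0, -0.25, 0.991)
6->0 (3.0, -25.5, 0.924) (3.25, -25.0, 0.96)
[[394.1, 203.2], [391.2, 229.2], [391.4, 227.4], [391.6, 225.6]]
```

>>> play_rows --rows '[[[0.001, 0.0005, -0.001, 0, 0, 0, 1], [0.002, 0.001, -0.002, 0, 0, 0, 1], [0.002, 0.001, -0.003, 0, 0, 0, 1], [0.002, 0.001, -0.004, 0, 0, 0, 1], [0.002, 0.001, -0.004, 0, 0, 0, 1], [0.002, 0.001, -0.004, 0, 0, 0, 1], [0.002, 0.001, -0.004, 0, 0, 0, 1], [0.002, 0.001, -0.004, 0, 0, 0, 1], [0.002, 0.001, -0.004, 0, 0, 0, 1], [0.002, 0.001, -0.004, 0, 0, 0, 1]]]'

```text
time_s: 15.05
ee_pos: [555.4, -101.9, 268.4]
ee_rot: [-2.96, -0.772, -0.364]
wrist_force: [-3.1, -0.1, 8.9]
width: 0.221
finger_force: 30.0
```

```bash
python3 obs.py; python3 -c "
from plan import *
hook()"; python3 t.py 7 >/dev/null; python3 - <<'E'
import cv2,numpy as np,pickle
g=lambda n:cv2.createCLAHE(3,(4,4)).apply(cv2.resize(cv2.imread(f"pics/{n}.png",0),None,fx=4,fy=4,interpolation=cv2.INTER_CUBIC))
def m(A,B,x0,x1,y0,y1,dy,r=6):
    t=A[y0*4:y1*4,x0*4:x1*4];s=B[int((y0-dy-r)*4):int((y1-dy+r)*4),(x0-3)*4:(x1+4)*4]
    v=cv2.matchTemplate(s,t,cv2.TM_CCOEFF_NORMED);_,c,_,l=cv2.minMaxLoc(v);return (l[0]/4-3,l[1]/4-r-dy,round(c,3))
s6,s7,t0,t6,t7=g("scene6"),g("scene7"),g("top0"),g("top6"),g("top7")
print("7->6",m(s7,s6,376,408,230,247,0),"top ring",m(t7,t6,332,354,176,190,0))
# pole end in top 6 vs 7, and grip in wrist
for k in (6,7):
    w=cv2.imread(f"pics/wrist{k}.png");h=cv2.cvtColor(w,cv2.COLOR_BGR2HSV);b=cv2.inRange(h,(3,90,60),(16,255,230));b[:, :250]=0;b[:,400:]=0
    ys,xs=np.nonzero(b);print(k,len(ys),ys.min(),np.percentile(ys,2),xs.mean())
E
```

```text
t 15.05 pos [ 555.4 -101.9  268.4] q [-0.307  0.182  1.641  0.194  1.157  0.69 ] xaz 29.23 pitch x 14.02 z [ 0.212  0.118 -0.97 ] w 0.221 F [-3.1 -0.1  8.9] ff 30.001437664031982
origin [ 537.  -112.2  282.7] hook loc [-40.9  -0.1  62.8] tip loc [-37.9  -0.1  45.6]
7->6 (0.0, 0.0, 0.998) top ring (0.0, 0.0, 0.999)
6 7175 196 221.0 320.01101045296167
7 7151 199 221.0 319.9298000279681
```

>>> play_rows --rows '[[[0, 0, 0.0015, 0, 0, 0, 1], [0, 0, 0.003, 0, 0, 0, 1], [0, 0, 0.0045, 0, 0, 0, 1], [0, 0, 0.005, 0, 0, 0, 1], [0, 0, 0.005, 0, 0, 0, 1], [0, 0, 0.005, 0, 0, 0, 1], [0, 0, 0.005, 0, 0, 0, 1], [0, 0, 0.005, 0, 0, 0, 1], [0, 0, 0.005, 0, 0, 0, 1], [0, 0, 0.005, 0, 0, 0, 1]]]'

```text
time_s: 16.2
ee_pos: [556.3, -101.5, 272.7]
ee_rot: [-2.959, -0.771, -0.366]
wrist_force: [0.1, -0.5, -2.3]
width: 0.217
finger_force: 30.0
```

```bash
python3 obs.py; python3 t.py 8 >/dev/null; cat > slip.py <<'E'
import cv2,numpy as np,sys
for k in sys.argv[1:]:
    h=cv2.cvtColor(cv2.imread(f"pics/wrist{k}.png"),cv2.COLOR_BGR2HSV).astype(int)
    sat=h[:,312:328,1].mean(1); v=h[:,312:328,2].mean(1)
    i=[j for j in range(150,290) if sat[j]<90<=sat[j+1]]
    # widths of brown grip & rod at rows
    b=((h[...,0]<17)&(h[...,1]>120)).astype(int)
    print(k,"collar/grip rows",i,"brown width rows 230/250",[(np.nonzero(b[r_,280:360])[0][[0,-1]]+280).tolist() for r_ in (230,250,270)])
E
python3 slip.py 1 2 3 4 5 6 7 8; cat >> plan.py <<'E'
def rels(h,p,slip,yo=0,cur=None):
    from rig import r
    s=r.observe();T,M=tcp(h,p,yo);T0,_=tcp(h,p,yo)
    P=np.c_[M[:,0],-M[:,1],-M[:,2]];g=T+P@[0,0,19]
    Pt=P@R.from_euler("Y",slip,degrees=True).as_matrix(); T=g+Pt@[0,0,-19];M=np.c_[Pt[:,0],-Pt[:,1],-Pt[:,2]]
    dr=(R.from_matrix(M)*R.from_rotvec(s["ee_rot"]).inv()).as_rotvec(degrees=True)
    print(h,p,"target",T.round(1),"shift m",((T-s["ee_pos"])/1000).round(4),"turn",dr.round(2))
def hooks(slip,Q=Q):
    from rig import r
    s=r.observe();M=R.from_rotvec(s["ee_rot"]).as_matrix();P=np.c_[M[:,0],-M[:,1],-M[:,2]]
    g=s["ee_pos"]+P@[0,0,19];P=P@R.from_euler("Y",-slip,degrees=True).as_matrix();o=g-P@[17,0,0]
    c,sn=np.cos(Q[2]),np.sin(Q[2]);f=lambda w:np.array([c*(w[0]-Q[0])+sn*(w[1]-Q[1]),-sn*(w[0]-Q[0])+c*(w[1]-Q[1]),w[2]-250]).round(1)
    print("slip",slip,"hook loc",f(o+P@[160,0,-9]),"tip loc",f(o+P@[158.8,0,-26.4]))
E
python3 -c "
from plan import *
for s in (0,2,4): hooks(s)"
```

```text
t 16.2 pos [ 556.3 -101.5  272.7] q [-0.307  0.18   1.632  0.194  1.166  0.692] xaz 29.22 pitch x 14.1 z [ 0.213  0.119 -0.97 ] w 0.217 F [ 0.1 -0.5 -2.3] ff 29.99977022409439
1 collar/grip rows [] brown width rows 230/250 [[350, 359], [350, 359], [350, 359]]
2 collar/grip rows [217] brown width rows 230/250 [[295, 344], [295, 344], [295, 345]]
3 collar/grip rows [217] brown width rows 230/250 [[296, 344], [296, 344], [295, 345]]
4 collar/grip rows [217] brown width rows 230/250 [[296, 344], [296, 344], [294, 346]]
5 collar/grip rows [218] brown width rows 230/250 [[294, 345], [295, 345], [294, 345]]
6 collar/grip rows [219] brown width rows 230/250 [[295, 345], [295, 345], [294, 346]]
7 collar/grip rows [220] brown width rows 230/250 [[294, 346], [295, 345], [294, 345]]
8 collar/grip rows [220] brown width rows 230/250 [[293, 346], [295, 345], [294, 345]]
slip 0 hook loc [-40.1  -0.3  67.3] tip loc [-37.   -0.3  50.1]
slip 2 hook loc [-41.1  -0.3  72.2] tip loc [-37.4  -0.3  55.1]
slip 4 hook loc [-42.2  -0.3  77. ] tip loc [-38.   -0.3  60.1]
```

```bash
python3 - <<'E'
from plan import *
import pickle,cv2
from rig import r
q=pickle.load(open("cam8.pkl","rb"))["wrist"];s=r.observe();M=R.from_rotvec(s["ee_rot"]).as_matrix();P0=np.c_[M[:,0],-M[:,1],-M[:,2]];g=s["ee_pos"]+P0@[0,0,19]
for sl in (0,2,4):
    P=P0@R.from_euler("Y",-sl,degrees=True).as_matrix()
    print(sl,cv2.projectPoints(np.array([g+P@[46,0,12],g+P@[46,9,6]]),q["rvec"],q["tvec"],q["camera_matrix"],None)[0].reshape(-1,2).round(1).tolist())
for a in ((-36,0,81),20),((-34,0,92),25),((-34,0,108),30),((-90,0,108),30): rels(*a,3)
E
```

```text
0 [[318.1, 217.0], [294.1, 213.7]]
2 [[318.0, 219.1], [293.8, 215.2]]
4 [[318.0, 221.4], [293.5, 216.8]]
(-36, 0, 81) 20 target [563.5 -97.3 272.4] shift m [ 0.0073  0.0042 -0.0004] turn [ 1.42 -2.53  0.06]
(-34, 0, 92) 25 target [570.2 -93.6 272.1] shift m [ 0.0139  0.0079 -0.0006] turn [ 3.86 -6.89  0.06]
(-34, 0, 108) 30 target [575.9 -90.4 277.4] shift m [0.0197 0.0112 0.0046] turn [  6.3  -11.25   0.06]
(-90, 0, 108) 30 target [ 527.1 -117.8  277.4] shift m [-0.0292 -0.0162  0.0046] turn [  6.3  -11.25   0.06]
```

```bash
python3 -c "
from plan import *
hooks(2.7)
for a in ((-40,0,77),17),((-33,0,79),17),((-33,0,110),17),((-90,0,112),17),((-175,0,125),14): rels(*a,2.7)"
```

```text
slip 2.7 hook loc [-41.4  -0.3  73.9] tip loc [-37.6  -0.3  56.9]
(-40, 0, 77) 17 target [ 557.6 -100.6  275.4] shift m [0.0014 0.0009 0.0026] turn [ 0.1  -0.17  0.06]
(-33, 0, 79) 17 target [563.7 -97.2 277.4] shift m [0.0075 0.0043 0.0046] turn [ 0.1  -0.17  0.06]
(-33, 0, 110) 17 target [563.7 -97.2 308.4] shift m [0.0075 0.0043 0.0356] turn [ 0.1  -0.17  0.06]
(-90, 0, 112) 17 target [ 514.  -125.1  310.4] shift m [-0.0422 -0.0236  0.0376] turn [ 0.1  -0.17  0.06]
(-175, 0, 125) 14 target [ 437.7 -167.9  330.5] shift m [-0.1186 -0.0664  0.0578] turn [-1.37  2.45  0.06]
```

>>> play_rows --rows '[[[0.0014, 0.0009, 0.0026, 0, 0, 0, 1], [0.0045, 0.0026, 0.0036, 0, 0, 0, 1], [0.0075, 0.0043, 0.0046, 0, 0, 0, 1], [0.0075, 0.0043, 0.0046, 0, 0, 0, 1], [0.0075, 0.0043, 0.0085, 0, 0, 0, 1], [0.0075, 0.0043, 0.0135, 0, 0, 0, 1], [0.0075, 0.0043, 0.0185, 0, 0, 0, 1], [0.0075, 0.0043, 0.0245, 0, 0, 0, 1], [0.0075, 0.0043, 0.031, 0, 0, 0, 1], [0.0075, 0.0043, 0.0356, 0, 0, 0, 1]]]'

```text
time_s: 17.35
ee_pos: [564.0, -97.3, 309.3]
ee_rot: [-2.959, -0.771, -0.368]
wrist_force: [0.2, -0.0, -1.3]
width: 0.217
finger_force: 30.0
```

```bash
python3 obs.py; python3 t.py 9 >/dev/null; python3 slip.py 9; python3 - <<'E'
import cv2,numpy as np
from plan import *
hooks(2.7); rels((-90,0,112),17,2.7)
g=lambda n:cv2.createCLAHE(3,(4,4)).apply(cv2.resize(cv2.imread(f"pics/{n}.png",0),None,fx=4,fy=4,interpolation=cv2.INTER_CUBIC))
def m(A,B,x0,x1,y0,y1,r=6):
    t=A[y0*4:y1*4,x0*4:x1*4];s=B[(y0-r)*4:(y1+r)*4,(x0-3)*4:(x1+4)*4]
    v=cv2.matchTemplate(s,t,cv2.TM_CCOEFF_NORMED);_,c,_,l=cv2.minMaxLoc(v);return (l[0]/4-3,l[1]/4-r,round(c,3))
print("8->9 shutter scene",m(g("scene8"),g("scene9"),378,408,230,247),"top ring left half",m(g("top8"),g("top9"),330,343,176,192))
E
```

```text
t 17.35 pos [564.  -97.3 309.3] q [-0.294  0.174  1.549  0.186  1.25   0.723] xaz 29.22 pitch x 14.15 z [ 0.214  0.119 -0.97 ] w 0.217 F [ 0.2 -0.  -1.3] ff 29.999739825725555
9 collar/grip rows [220] brown width rows 230/250 [[294, 346], [295, 345], [294, 345]]
slip 2.7 hook loc [-32.7  -0.3 110. ] tip loc [-28.8  -0.3  93. ]
(-90, 0, 112) 17 target [ 514.  -125.1  310.4] shift m [-0.0499 -0.0278  0.0016] turn [ 0.11 -0.13  0.06]
8->9 shutter scene (0.25, -0.25, 0.728) top ring left half (0.0, 0.0, 0.994)
```

>>> play_rows --rows '[[[-0.006, -0.0033, 0.001, 0, 0, 0, 1], [-0.018, -0.01, 0.001, 0, 0, 0, 1], [-0.033, -0.0184, 0.0016, 0, 0, 0, 1], [-0.05, -0.0278, 0.0016, 0, 0, 0, 1], [-0.068, -0.038, 0.0016, 0, 0, 0, 1], [-0.086, -0.048, 0.0016, 0, 0, 0, 1], [-0.104, -0.058, 0.0016, 0, 0, 0, 1], [-0.118, -0.066, 0.0016, 0, 0, 0, 1], [-0.1284, -0.0718, 0.0016, 0, 0, 0, 1], [-0.1284, -0.0718, 0.0016, 0, 0, 0, 1]]]'

```text
time_s: 18.5
ee_pos: [433.8, -169.8, 310.2]
ee_rot: [-2.961, -0.768, -0.366]
wrist_force: [0.0, 0.0, -0.9]
width: 0.216
finger_force: 30.0
```

```bash
python3 obs.py; python3 t.py 10 >/dev/null; python3 slip.py 10; python3 - <<'E'
import cv2,numpy as np
from plan import *
hooks(2.7)
g=lambda n:cv2.createCLAHE(3,(4,4)).apply(cv2.resize(cv2.imread(f"pics/{n}.png",0),None,fx=4,fy=4,interpolation=cv2.INTER_CUBIC))
def m(A,B,x0,x1,y0,y1,r=6):
    t=A[y0*4:y1*4,x0*4:x1*4];s=B[(y0-r)*4:(y1+r)*4,(x0-3)*4:(x1+4)*4]
    v=cv2.matchTemplate(s,t,cv2.TM_CCOEFF_NORMED);_,c,_,l=cv2.minMaxLoc(v);return (l[0]/4-3,l[1]/4-r,round(c,3))
print("8->10 top ring left half",m(g("top8"),g("top10"),330,343,176,192))
E
```

```text
t 18.5 pos [ 433.8 -169.8  310.2] q [-0.552  0.02   1.723  0.223  1.283  0.46 ] xaz 29.09 pitch x 14.09 z [ 0.213  0.118 -0.97 ] w 0.216 F [ 0.   0.  -0.9] ff 29.99959498643875
10 collar/grip rows [220] brown width rows 230/250 [[294, 345], [295, 355], [294, 346]]
slip 2.7 hook loc [-1.797e+02 -1.000e-01  1.113e+02] tip loc [-1.759e+02 -1.000e-01  9.430e+01]
8->10 top ring left half (0.0, 0.0, 0.998)
```

>>> play_rows --rows '[[[0, 0, 0.015, 0, 0, 0, 1], [0, 0, 0.04, 0, 0, 0, 1], [0, 0, 0.065, -1.6, 2.9, 0, 1], [0, 0, 0.09, -3.3, 5.9, 0, 1], [0.002, 0.001, 0.115, -4.9, 8.8, 0, 1], [0.004, 0.002, 0.14, -6.6, 11.7, 0, 1], [0.006, 0.004, 0.165, -8.2, 14.6, 0, 1], [0.006, 0.004, 0.185, -8.2, 14.65, 0, 1], [0.006, 0.004, 0.19, -8.2, 14.65, 0, 1], [0.006, 0.004, 0.19, -8.2, 14.65, 0, 1]]]'

```text
time_s: 19.65
ee_pos: [442.0, -164.8, 500.0]
ee_rot: [3.027, 0.79, -0.069]
wrist_force: [-0.1, 0.5, -1.1]
width: 0.218
finger_force: 30.0
```

>>> play_rows --rows '[[[0.002, 0.015, 0, 0, 0, 1, 1], [0.005, 0.04, 0, 0, 0, 2.5, 1], [0.009, 0.075, 0, 0, 0, 4, 1], [0.014, 0.11, 0, 0, 0, 6, 1], [0.019, 0.145, 0, 0, 0, 8, 1], [0.024, 0.18, 0, 0, 0, 10, 1], [0.029, 0.215, 0, 0, 0, 12, 1], [0.034, 0.25, 0, 0, 0, 14, 1], [0.039, 0.28, 0, 0, 0, 15.7, 1], [0.0427, 0.305, 0, 0, 0, 15.7, 1]]]'

```text
time_s: 20.65
ee_pos: [483.8, 141.5, 498.4]
ee_rot: [2.886, 1.195, -0.071]
wrist_force: [0.3, -0.5, -0.9]
width: 0.216
finger_force: 30.0
```

```bash
python3 obs.py; python3 t.py 11 >/dev/null; python3 slip.py 11; python3 obs.py; python3 -c "
from rig import r
from plan import *
s=r.observe();print(((np.array([482.7,144.9,380])-s['ee_pos'])/1000).round(4))"
```

```text
t 20.65 pos [483.8 141.5 498.4] q [ 0.277  0.198  1.038 -0.024  1.949  1.054] xaz 45.0 pitch x -2.79 z [-0.035 -0.033 -0.999] w 0.216 F [ 0.3 -0.5 -0.9] ff 29.998637437820435
11 collar/grip rows [220] brown width rows 230/250 [[294, 346], [294, 345], [294, 346]]
t 20.8 pos [483.9 140.8 498.2] q [ 0.276  0.198  1.038 -0.025  1.949  1.052] xaz 45.04 pitch x -2.85 z [-0.036 -0.034 -0.999] w 0.216 F [-0.4 -0.3 -1.3] ff 29.99971568584442
[-0.0012  0.0041 -0.1182]
```

>>> play_rows --rows '[[[-0.001, 0.002, -0.01, 0, 0, -0.2, 1], [-0.0019, 0.0034, -0.03, 0, 0, -0.2, 1], [-0.0019, 0.0034, -0.055, 0, 0, -0.2, 1], [-0.0019, 0.0034, -0.08, 0, 0, -0.2, 1], [-0.0019, 0.0034, -0.105, 0, 0, -0.2, 1], [-0.0019, 0.0034, -0.125, 0, 0, -0.2, 1], [-0.0019, 0.0034, -0.14, 0, 0, -0.2, 1], [-0.0019, 0.0034, -0.15, 0, 0, -0.2, 1], [-0.0019, 0.0034, -0.155, 0, 0, -0.2, 1], [-0.0019, 0.0034, -0.155, 0, 0, -0.2, 1]]]'

```text
time_s: 21.8
ee_pos: [481.9, 142.8, 344.6]
ee_rot: [2.889, 1.187, -0.069]
wrist_force: [-0.5, -0.1, -1.4]
width: 0.217
finger_force: 30.0
```

```bash
python3 obs.py
```

```text
t 21.8 pos [481.9 142.8 344.6] q [ 0.28   0.172  1.443 -0.023  1.569  1.072] xaz 44.67 pitch x -2.73 z [-0.034 -0.033 -0.999] w 0.217 F [-0.5 -0.1 -1.4] ff 29.999765753746033
```

>>> play_rows --rows '[[[-0.0005, 0.0009, -0.004, 0, 0, 0.1, 1], [-0.0005, 0.0009, -0.01, 0, 0, 0.1, 1], [-0.0005, 0.0009, -0.016, 0, 0, 0.1, 1], [-0.0005, 0.0009, -0.022, 0, 0, 0.1, 1], [-0.0005, 0.0009, -0.028, 0, 0, 0.1, 1], [-0.0005, 0.0009, -0.034, 0, 0, 0.1, 1], [-0.0005, 0.0009, -0.04, 0, 0, 0.1, 1], [-0.0005, 0.0009, -0.045, 0, 0, 0.1, 1], [-0.0005, 0.0009, -0.049, 0, 0, 0.1, 1], [-0.0005, 0.0009, -0.049, 0, 0, 0.1, 1]]]'

```text
time_s: 22.8
ee_pos: [481.6, 144.3, 295.7]
ee_rot: [2.887, 1.191, -0.068]
wrist_force: [0.2, -0.5, -1.5]
width: 0.218
finger_force: 30.0
```

```bash
python3 obs.py; python3 t.py 12 >/dev/null; python3 slip.py 12
```

```text
t 22.8 pos [481.6 144.3 295.7] q [ 0.283  0.185  1.545 -0.023  1.453  1.075] xaz 44.82 pitch x -2.7 z [-0.033 -0.033 -0.999] w 0.218 F [ 0.2 -0.5 -1.5] ff 29.999773800373077
12 collar/grip rows [220] brown width rows 230/250 [[287, 358], [294, 345], [295, 345]]
```

>>> play_rows --rows '[[[0, 0, -0.001, 0, 0, 0, 1], [0, 0, -0.002, 0, 0, 0, 1], [0, 0, -0.002, 0, 0, 0, 1], [0, 0, -0.002, 0, 0, 0, 1], [0, 0, -0.002, 0, 0, 0, 0.4], [0, 0, -0.002, 0, 0, 0, 0.2], [0, 0, -0.002, 0, 0, 0, 0], [0, 0, -0.002, 0, 0, 0, -0.3], [0, 0, -0.002, 0, 0, 0, -0.6], [0, 0, -0.002, 0, 0, 0, -0.6]]]'

```text
time_s: 23.95
ee_pos: [481.7, 144.3, 293.8]
ee_rot: [2.887, 1.19, -0.068]
wrist_force: [0.5, 0.1, 0.2]
width: 0.709
finger_force: 0.0
```

```bash
python3 obs.py
```

```text
t 23.95 pos [481.7 144.3 293.8] q [ 0.283  0.186  1.549 -0.023  1.448  1.075] xaz 44.82 pitch x -2.69 z [-0.033 -0.033 -0.999] w 0.709 F [0.5 0.1 0.2] ff 0.0
```

>>> play_rows --rows '[[[0, 0, 0.005, 0, 0, 0, -0.6], [0, 0, 0.015, 0, 0, 0, -0.6], [0, 0, 0.03, 0, 0, 0, -0.6], [0, 0, 0.05, 0, 0, 0, -0.6], [0, 0, 0.08, 0, 0, 0, -0.6], [0, 0, 0.12, 0, 0, 0, -0.6], [0, 0, 0.16, 0, 0, 0, -0.6], [-0.02, 0.03, 0.19, 0, 0, 0, -0.6], [-0.05, 0.07, 0.2, 0, 0, 0, -0.6], [-0.08, 0.11, 0.2, 0, 0, 0, -0.6]]]'

```text
time_s: 24.95
ee_pos: [401.9, 254.5, 496.8]
ee_rot: [2.889, 1.188, -0.059]
wrist_force: [0.4, 0.4, -0.3]
width: 0.795
finger_force: 0.0
```

>>> play_rows --rows '[[[-0.03, 0.04, 0, 0, 0, 0, -0.6], [-0.06, 0.08, 0, 0, 0, 0, -0.6], [-0.09, 0.12, 0, 0, 0, 0, -0.6], [-0.11, 0.16, 0, 0, 0, 0, -0.6], [-0.13, 0.2, 0, 0, 0, 0, -0.6], [-0.15, 0.24, 0, 0, 0, 0, -0.6], [-0.15, 0.26, 0, 0, 0, 0, -0.6], [-0.15, 0.26, 0, 0, 0, 0, -0.6], [-0.15, 0.26, 0, 0, 0, 0, -0.6], [-0.15, 0.26, 0, 0, 0, 0, -0.6]]]'

```text
time_s: 25.95
ee_pos: [252.6, 512.3, 494.9]
ee_rot: [2.888, 1.189, -0.066]
wrist_force: [0.0, 0.4, 1.1]
width: 0.8
finger_force: 0.0
```

```bash
python3 obs.py; python3 t.py 13 >/dev/null; python3 - <<'E'
import cv2,numpy as np
g=lambda n:cv2.resize(cv2.imread(f"pics/{n}.png",0),None,fx=4,fy=4,interpolation=cv2.INTER_CUBIC)
def m(A,B,x0,x1,y0,y1,r=6):
    t=A[y0*4:y1*4,x0*4:x1*4];s=B[(y0-r)*4:(y1+r)*4,(x0-r)*4:(x1+r)*4]
    v=cv2.matchTemplate(s,t,cv2.TM_CCOEFF_NORMED);_,c,_,l=cv2.minMaxLoc(v);return (l[0]/4-r,l[1]/4-r,round(c,3))
for n,boxes in {"top":{"hook":(203,218,226,245),"rod":(215,236,240,265),"grip":(240,285,265,315),"clip":(312,335,313,332),"measure":(430,470,222,262),"tape":(430,485,145,202)},"scene":{"hook":(220,232,195,215),"grip":(212,232,225,276),"clip":(234,254,305,330),"measure":(390,440,312,356)}}.items():
    A,B=g(n+"0"),g(n+"13")
    for k,b in boxes.items(): print(n,k,m(A,B,*b), "absdiff",round(float(cv2.absdiff(A,B)[b[2]*4:b[3]*4,b[0]*4:b[1]*4].mean()),1))
# grip axis by colour in top
for k in (0,13):
    h=cv2.cvtColor(cv2.imread(f"pics/top{k}.png")[255:325,230:295],cv2.COLOR_BGR2HSV);b=cv2.inRange(h,(3,140,60),(14,255,255))
    ys,xs=np.nonzero(b);P=np.c_[xs,ys].astype(float);c=P.mean(0);u=np.linalg.svd(P-c,full_matrices=False)[2][0]
    print(k,len(xs),c.round(2),np.degrees(np.arctan2(u[1],u[0])).round(2))
A,B=g("scene5"),g("scene13")
print("shutter scene10->13 ring", m(g("top8"),g("top13"),330,343,176,192))
a=g("scene0");b=g("scene13");t=a[200*4:216*4,374*4:404*4]
v=cv2.matchTemplate(b[215*4:255*4,366*4:408*4],t,cv2.TM_CCOEFF_NORMED);_,c,_,l=cv2.minMaxLoc(v);print("scene0->13 shutter",l[0]/4+366-374,l[1]/4+215-200,c)
E
```

```text
t 25.95 pos [252.6 512.3 494.9] q [1.085 0.324 0.873 0.015 1.989 1.88 ] xaz 44.75 pitch x -2.63 z [-0.032 -0.032 -0.999] w 0.8 F [0.  0.4 1.1] ff 0.0
top hook (-0.25, -0.75, 0.952) absdiff 9.0
top rod (0.25, 0.0, 0.959) absdiff 5.9
top grip (0.0, 0.0, 0.997) absdiff 2.3
top clip (0.0, 0.0, 1.0) absdiff 1.3
top measure (0.0, 0.0, 0.999) absdiff 1.4
top tape (0.0, 0.0, 0.999) absdiff 1.4
scene hook (0.25, 0.0, 0.988) absdiff 4.1
scene grip (0.0, 0.0, 0.996) absdiff 2.8
scene clip (0.0, 0.0, 1.0) absdiff 1.0
scene measure (0.0, 0.0, 1.0) absdiff 0.9
0 574 [31.16 35.74] 47.32
13 571 [31.07 35.43] 47.51
shutter scene10->13 ring (0.0, 0.0, 0.999)
scene0->13 shutter -2.5 25.75 0.834348738193512
```

```bash
python3 -c "
from rig import r
print(r.close_job())"
```

```text
the job is handed in; nothing more can be done
None
```

The job is handed in: images show the shutter down on its sill (about 69 of 70 mm), the pole back in both forks within about 1 mm of where it started, and clip, tape and measure unmoved; the hand-in call returned no verdict.

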